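Stand up the fallen dropper bottle and hold it clamped

ROBOT

A 7-joint arm with a two-finger parallel gripper is mounted at the origin on the work surface. World frame = base frame: x ahead of the robot, y to its left, z up, the work surface at z = 0. Lengths are in mm, angles in rad, forces in N, time in s.
With the tool pointing down it reaches from about 400 to 925 mm from the base axis. Payload 4.1 kg.
Tool frame: the origin (TCP) lies midway between the tips of the shut fingers; the grasp point (between the pads) lies 19 mm behind it; z points along the fingers, y is the line along which they close (so a half turn about z gives the same grasp; the last joint's range is limited). The gripper opens to 85 mm and grips with 20 to 120 N. Pads are 22 mm wide; open, the fingers measure 114 mm over their backs; the gripper's body (76 mm by 85 mm) begins 54 mm behind the grasp point. The pads swing forward as they close: fully open they stand 13 mm farther back than shut.
Start: joints at [1.093, 0.398, 0.045, 1.537, -0.019, 1.207, -0.051], TCP at [240.412, -603.942, 231.347] pointing down, gripper open.
Joint ranges: [-2.82, 2.82], [-0.49, 2.23], [-1.37, 1.46], [0, 2.46], [-1.36, 4.5], [0.23, 2], [-2.94, 2.94]. Speed limits (rad/s): [2.57, 2.57, 3.14, 3.14, 3.14, 3.14, 3.14].

INTERFACE

Orientations are given as a rotation vector (axis times angle).
In Python, from rig import arm gives the robot as it stands. The module is installed in compiled form; this text tells all that it offers.
- The arm moves only by the tool move_arm, never from a script. Its argument "rows" is a list of rows, each a list of 3 entries, a list of its own where there are three numbers: the shift along the tool's x, y, z in cm, then the turn, a rotation vector about the tool's x, y, z in degrees, then the opening, from 0 (shut) to 1 (fully open). A call has 1 to 10 rows; each row shifts and turns the commanded pose from where the row before left it, along the tool's axes as they then stand; what a row does not reach is not made up. A row lasts 1/12 s, in which the tool goes at most 41.7 mm and 7.16 degrees, less where a joint would pass 70% of its speed; a pose out of reach is approached as far as the arm can. A call is refused whole if a number of a shift passes 4.17 or a number of a turn 7.16, either way. A call with a gripper value outside its range is refused whole. The fingers move at their own pace and stop on an object; the grip force is fixed at half the most. Time passes only in rows, so rows that do not move let the fingers close. It gives the time, the measured TCP pose, the force, the opening and the grip force at its end, in the units of the state.
- arm.read_state(): the state, without advancing time (a new reading comes with each control period).
- arm.camera(name): name is "side" or "top" or "wrist"; returns the picture (384x512x3 uint8, red, green, blue); there is no depth.
- arm.camera_params(name): a dict with "camera_matrix" (3x3 intrinsics, pixels), "world_from_camera" (4x4, takes a point from camera to world coordinates). Camera axes: x right, y up, looking along -z (the intrinsics and any distortion apply to the point x, -y, -z); pixel columns grow to the right and rows downward; lengths in mm; the calibration is good to about 2 mm. A picture is of the moment at which its call begins: read the wrist's pose just before it. camera_params takes no time and is no camera call; for the wrist camera it gives the pose at the moment of the call.
- arm.sign_off(): hands the job in; it is judged then, once.
Trained networks look in the newest picture that a camera, given by its name, has taken for a name from the list of things; names that differ only in an ending like _2 or _b are one class to them, and where a whole thing is asked for, a point or a joint stands for the part that bears it (a point fixed in the world has none). Each returns a list of dicts, best first, with "p" (0 to 1); they miss things now and then, are a little off and sometimes report something else, mostly with a low value. They report only what shows in the picture. A call takes as long as a camera call. They do not tell look-alikes from the thing itself.
- arm.regions_of(camera, thing): "region" (384x512 bool, what is visible of it).
- arm.spot_point(camera, thing): "at" ([x, y, z] in mm, in world coordinates, good to about 4 mm: a listed point, or the origin of a listed thing).
The state is a dict: "time": time; "q": joint angles; "qvel": joint speeds; "joint_torque": joint torques, N m; "ee_pos": TCP position; "orientation": TCP orientation; "ft_force": force on the tool from outside, world axes, zero at the start; "moment": the same for the moment, N m; "gripper_width": finger opening in mm; "grasp_force": force on a finger pad.
Only numpy, scipy, OpenCV 4.12 (cv2) and the standard library are available. Lean on these libraries where they do the work, as an engineer would, in place of code of your own. Each camera call takes 0.05 s, during which the arm holds its last target. There are 200 camera calls.

TASK

One dropper bottle has fallen over sideways across the lane: stand it upright on the lane floor between the rails, centred in front of the jaw, and let go of it. Then press the palm plunger down until the dark ring on its stem is level with the top of the collar (20 mm of its 30 mm stroke, never down to the stop), so that the jaw clamps the bottle, and finish while still holding the plunger there. Leave the other two bottles in the lane standing in their places and do not disturb the things around.

Things in the scene. Friction and masses are not known exactly. Their poses are not given: they have to be found in the camera images.
- station: Grey base plate of the bottle lane, fixed: 10 mm thick, origin on the table under the berth; its y axis runs along the lane towards the robot, x across the lane to the robot's left (+-0.3 rad). Plate: x -75..105, y -220..140 mm. Two rails 14 mm high above the plate, 6 mm thick, along y from -125 to 130 at x = -29 and 29 mm (52 mm free between).
- jaw_body (a point): Middle of the top of the flat steel jaw body right behind the left rail, as high as the rails (24 mm above the table): 46 mm (x) by 80 mm (y). A 24 mm wide link cover of the same height runs from it beside the lane to the plunger housing.
- collar (a point): Middle of the top of the plunger's black collar (32 mm across), 70 mm above the table, at x 30, y -175 mm of the station; it stands on the grey plunger housing, 80 x 70 mm, whose top is 65 mm above the table.
- berth (a point): Middle of the berth on the lane floor, midway between the rails, in front of the jaw, 10 mm above the table; axes as station. The fallen bottle belongs here.
- bottle: Fallen bottle: square amber glass 36 x 36 mm, 70 mm to the shoulder, then round collar (23 mm) and bulb (16 mm), 108 mm overall, 0.09-0.18 kg, balances 39 mm from its base. Origin: centre of its underside; z towards the bulb. Starts lying flat on both rails, axis 42 mm above the table, bulb to the right (station -x, askew up to 0.25 rad), base some 42 mm left of the lane's middle.
- near_in: Nearer neighbour. Square amber glass dropper bottle, same as bottle, standing upright in the lane about 100 mm from the berth towards the robot (station +y). Origin at the centre of its underside.
- near_out: Farther neighbour. Square amber glass dropper bottle, same as bottle, standing upright in the lane about 100 mm from the berth away from the robot (station -y), between berth and plunger. Origin at the centre of its underside.
- palm (a joint): Travel of the spring-loaded plunger, m: 0 up (rest) to 0.030 fully down. About 4 N to start, 11 N at 0.020, 15 N at the stop, plus 4 N (at 0.020) to 7 N once the jaw squeezes the bottle; springs back when let go. Dark 4 mm ring on the 16 mm steel stem, 20 mm above the collar at rest, level with the collar's top at 0.020.
- palm_knob: Black mushroom knob of the plunger, 52 mm across, 16 mm thick, flat on top (44 mm). Origin at the centre of its top face, 120 mm above the table at rest; moves straight down with the plunger. Centred at x = 30, y = -175 mm of the station.
- jaw_pad: Rubber jaw in the left rail at the berth, 44 mm wide, 9 mm high, 17 mm above the table; origin: middle of its face, at rest 25 mm left of the lane's middle. Moves right (station -x) 1.25 mm per mm of plunger travel: slides a standing bottle against the right rail, then gives on a soft spring (about 3 N on the bottle at 20 mm).
- jar_a: Bystander: closed green glass jar, 54 mm across, 44 mm high, upright, origin under its middle.
- jar_b: Bystander: a second such jar, origin under its middle.
- bowl: Bystander: white bowl, 150 mm across, 45 mm high, origin under its middle.
- pump: Bystander: clear pump bottle, 64 mm across, 178 mm high, origin under its middle.
- lid: Bystander: loose black jar lid, 54 mm across, 14 mm high, lying flat, origin under its middle.
There are look-alikes about, which are no part of the job. What is shaped like the bottle but purple or yellow is not meant.

How it is judged:
By the outcome, as a careful person would: the job done as asked, in the order asked, and still so for the second after the job is handed in, while the arm keeps its last pose, push and grip.
It also fails if it takes over 51 s, if anything falls off the work surface, if the arm or the gripper's body presses on something with over 40 N, if the wrist force passes 120 N, or if a joint passes its speed limit or range.

## Working session

There is one attempt and no reset: what is moved stays moved. The work goes in short steps, Python scripts to look and compute and a tool call to move; the robot and the scene stay as the last step left them, time stands still between calls to the robot, and variables do not carry over. Pictures are saved under pics/ and viewed, at most 13 in all, crops included, and the job is handed in when it is done.

Besides the shell and the picture viewer there is one more tool, called after ">>>" as name(argument=value, ...), one argument or row to a line, values as JSON. move_arm: Moves the arm, as the interface text tells. Its arguments: {"type":"object","properties":{"rows":{"type":"array"}},"required":["rows"]}

```bash
mkdir -p pics && python3 - <<'E'
from rig import arm
import cv2,numpy as np
ims=[]
for c in("top","side"):
    im=arm.camera(c);cv2.imwrite(f"pics/{c}0.png",im[:,:,::-1])
    for t in("bottle","near_in","near_out","berth","collar","jaw_body","palm_knob","jaw_pad","station"):
        try:
            r=arm.spot_point(c,t);print(c,t,[(round(d["p"],2),np.round(d["at"]).tolist()) for d in r[:4]])
        except Exception as e: print(c,t,e)
s=arm.read_state();print(s["time"],s["ee_pos"],s["orientation"],s["gripper_width"])
for c in("top","side","wrist"):
    p=arm.camera_params(c);print(c,np.round(p["camera_matrix"],1).tolist(),np.round(p["world_from_camera"],3).tolist(),[k for k in p])
E
```

```text
top bottle [(0.79, [570.0, -284.0, 16.0]), (0.78, [444.0, 7.0, 42.0]), (0.74, [447.0, 199.0, 17.0]), (0.64, [352.0, -169.0, 19.0])]
top near_in [(0.66, [354.0, -54.0, 8.0])]
top near_out [(0.56, [549.0, -16.0, 14.0]), (0.28, [444.0, 10.0, 40.0])]
top berth [(0.87, [451.0, -36.0, 14.0])]
top collar [(0.92, [622.0, 31.0, 70.0])]
top jaw_body [(0.94, [446.0, 20.0, 22.0])]
top palm_knob [(0.59, [620.0, 31.0, 117.0]), (0.56, [439.0, -334.0, 1.0])]
top jaw_pad []
top station [(0.7, [450.0, -33.0, -4.0])]
side bottle [(0.95, [571.0, -285.0, 18.0]), (0.67, [446.0, 203.0, 16.0]), (0.66, [351.0, -175.0, 18.0])]
side near_in []
side near_out [(0.62, [553.0, -21.0, 8.0]), (0.59, [456.0, -33.0, 1.0]), (0.32, [437.0, -338.0, 0.0])]
side berth [(0.97, [453.0, -40.0, 10.0])]
side collar [(0.68, [622.0, 25.0, 70.0])]
side jaw_body [(0.95, [444.0, 20.0, 22.0]), (0.65, [554.0, -21.0, 8.0]), (0.21, [454.0, -36.0, 10.0])]
side palm_knob [(0.55, [353.0, -57.0, 13.0]), (0.49, [622.0, 30.0, 115.0])]
side jaw_pad [(0.27, [437.0, -337.0, 2.0])]
side station [(0.97, [448.0, -34.0, 2.0]), (0.47, [442.0, 19.0, 23.0])]
1.0 [ 240.40284862 -603.94068373  231.33969496] [3.08527102e+00 5.91595276e-01 2.96906491e-05] 85.02414307033199
top [[449.7, 0.0, 261.1], [0.0, 449.7, 190.4], [0.0, 0.0, 1.0]] [[0.017, 0.993, -0.118, 360.213], [-1.0, 0.019, 0.019, 3.5], [0.021, 0.117, 0.993, 1365.507], [0.0, 0.0, 0.0, 1.0]] ['camera_matrix', 'world_from_camera']
side [[458.8, 0.0, 259.1], [0.0, 458.8, 191.3], [0.0, 0.0, 1.0]] [[-0.769, 0.453, -0.45, -46.349], [-0.639, -0.556, 0.532, 662.416], [-0.009, 0.696, 0.718, 988.587], [0.0, 0.0, 0.0, 1.0]] ['camera_matrix', 'world_from_camera']
wrist [[288.9, 0.0, 255.5], [0.0, 288.9, 189.4], [0.0, 0.0, 1.0]] [[0.37, 0.884, 0.285, 314.095], [-0.929, 0.352, 0.113, -574.089], [-0.0, -0.307, 0.952, 373.967], [0.0, 0.0, 0.0, 1.0]] ['camera_matrix', 'world_from_camera']
```

View pictures.

```bash
python3 - <<'E'
import cv2,numpy as np
im=cv2.imread("pics/top0.png");cv2.imwrite("pics/top0b.png",cv2.resize(im,(800,600)))
im=cv2.imread("pics/side0.png");cv2.imwrite("pics/side0b.png",cv2.resize(im,(800,600)))
E
```

```text
(no output)
```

View pics/top0b.png

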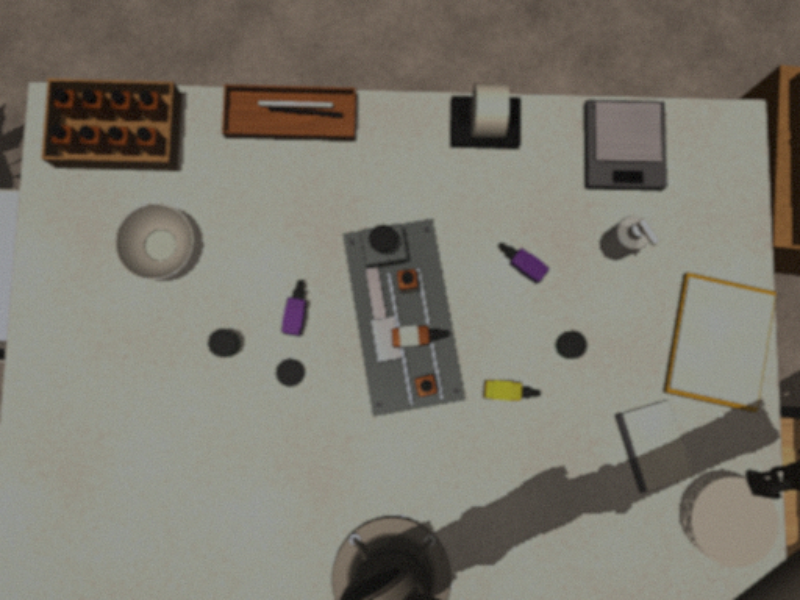

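View pics/side0b.png

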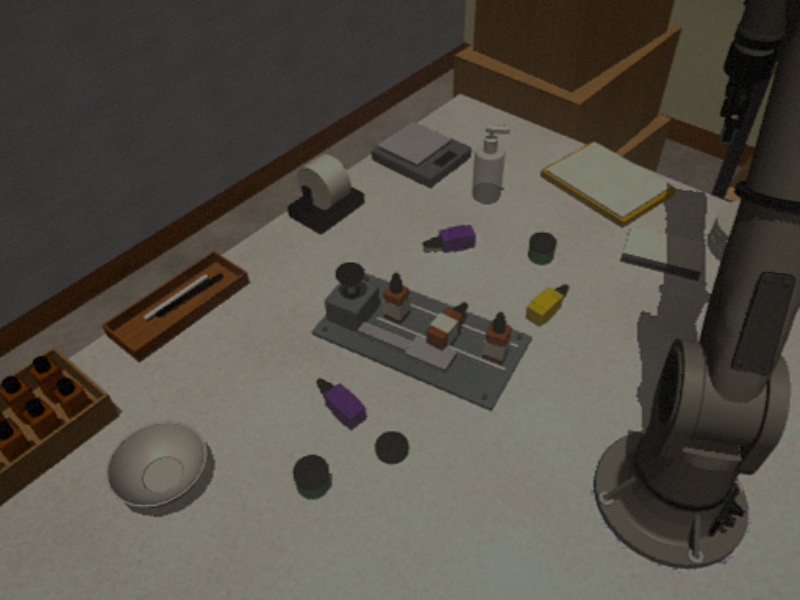

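Top view (800 px copy): the candidates shaped like the bottle are amber lying across the rails at (415,336), purple at (293,310) and (525,262), yellow at (508,390), and the standing amber neighbours at (407,279) and (427,385). I choose the amber one lying across the lane, base left at (393,337) and bulb right at (448,334). I'll turn the tool, move above it and take a close crop with the wrist camera.

>>> move_arm(
  rows=[
    [[0, 0, 0], [0, 0, -7.1], 1],
    [[0, 0, 0], [0, 0, -7.1], 1],
    [[0, 0, 0], [0, 0, -7.1], 1],
    [[0, 0, 0], [0, 0, -7.1], 1],
    [[0, 0, 0], [0, 0, -7.1], 1],
    [[0, 0, 0], [0, 0, -7.1], 1],
    [[0, 0, 0], [0, 0, -7.1], 1],
    [[0, 0, 0], [0, 0, -7.1], 1],
    [[0, 0, 0], [0, 0, -7.1], 1],
    [[0, 0, 0], [0, 0, -7.1], 1],
  ],
)

```text
time: 1.83
ee_pos: [240.4, -604.0, 231.4]
orientation: [2.161, 2.28, -0.0]
ft_force: [0.5, -0.4, 0.2]
gripper_width: 85.5
grasp_force: 0.0
```

>>> move_arm(
  rows=[
    [[2.3, 0.97, 0], [0, 0, 0], 1],
    [[2.3, 0.97, 0], [0, 0, 0], 1],
    [[2.3, 0.97, 0], [0, 0, 0], 1],
    [[2.3, 0.97, 0], [0, 0, 0], 1],
    [[2.3, 0.97, 0], [0, 0, 0], 1],
    [[2.3, 0.97, 0], [0, 0, 0], 1],
    [[2.3, 0.97, 0], [0, 0, 0], 1],
    [[2.3, 0.97, 0], [0, 0, 0], 1],
  ],
)

```text
time: 2.5
ee_pos: [309.5, -415.4, 231.5]
orientation: [2.168, 2.273, -0.0]
ft_force: [0.7, 0.1, -0.1]
gripper_width: 85.3
grasp_force: 0.0
```

>>> move_arm(
  rows=[
    [[2.3, 0.97, 0], [0, 0, 0], 1],
    [[2.3, 0.97, 0], [0, 0, 0], 1],
    [[2.3, 0.97, 0], [0, 0, 0], 1],
    [[2.3, 0.97, 0], [0, 0, 0], 1],
    [[2.3, 0.97, 0], [0, 0, 0], 1],
    [[2.3, 0.97, 0], [0, 0, 0], 1],
    [[2.3, 0.97, 0], [0, 0, 0], 1],
    [[2.3, 0.97, 0], [0, 0, 0], 1],
  ],
)

```text
time: 3.17
ee_pos: [378.3, -227.9, 231.6]
orientation: [2.168, 2.273, -0.0]
ft_force: [0.6, -0.4, 0.6]
gripper_width: 85.1
grasp_force: 0.0
```

>>> move_arm(
  rows=[
    [[2.3, 0.97, 0], [0, 0, 0], 1],
    [[2.3, 0.97, 0], [0, 0, 0], 1],
    [[2.3, 0.97, 0], [0, 0, 0], 1],
    [[2.3, 0.97, 0], [0, 0, 0], 1],
    [[2.3, 0.97, 0], [0, 0, 0], 1],
    [[2.3, 0.97, 0], [0, 0, 0], 1],
    [[2.3, 0.97, 0], [0, 0, 0], 1],
    [[2.3, 0.97, 0], [0, 0, 0], 1],
    [[0, 0, 0], [0, 0, 0], 1],
  ],
)

```text
time: 3.92
ee_pos: [448.5, -36.2, 232.0]
orientation: [2.159, 2.282, 0.006]
ft_force: [0.7, 0.3, 0.0]
gripper_width: 85.3
grasp_force: 0.0
```

```bash
cat > h.py <<'E'
from rig import arm
import numpy as np,cv2
from scipy.spatial.transform import Rotation as Ro
def proj(c,P,par=None):
    p=par or arm.camera_params(c);T=np.linalg.inv(p["world_from_camera"]);Q=np.atleast_2d(P)@T[:3,:3].T+T[:3,3]
    u=(Q*[1,-1,-1])@np.array(p["camera_matrix"]).T;return u[:,:2]/u[:,2:]
def ray(c,uv,z,par=None):
    p=par or arm.camera_params(c);W=np.array(p["world_from_camera"])
    d=np.linalg.inv(p["camera_matrix"])@np.r_[uv,1];d=W[:3,:3]@(d*[1,-1,-1]);o=W[:3,3];return o+d*(z-o[2])/d[2]
def st(P,o,yaw):  # station -> world
    c,s=np.cos(yaw),np.sin(yaw);P=np.atleast_2d(P).astype(float)
    X=np.array([-s,c,0]);Y=np.array([-c,-s,0]);return np.r_[o,0]+P[:,:1]*X+P[:,1:2]*Y+P[:,2:]*[0,0,1]
E
python3 - <<'E'
from h import *
par=arm.camera_params("wrist");im=arm.camera("wrist");np.save("w1.npy",im)
for t in("bottle","near_in","near_out","berth","collar","jaw_body","palm_knob","station"):
    r=arm.spot_point("wrist",t);print(t,[(round(d["p"],2),np.round(d["at"],1).tolist()) for d in r[:3]])
o=(452,-36);y=.2
v=im[:,:,::-1].copy()
for x in(-32,-26,26,32):
    a=proj("wrist",st([[x,-125,24],[x,130,24]],o,y),par);cv2.line(v,*[tuple(int(i) for i in q) for q in a],(0,255,0),1)
a=proj("wrist",st([[-75,-220,10],[105,-220,10],[105,140,10],[-75,140,10]],o,y),par).astype(np.int32);cv2.polylines(v,[a],True,(0,0,255),1)
cv2.imwrite("pics/w1.png",cv2.resize(v,(800,600)))
E
```

```text
bottle [(0.98, [571.4, -285.1, 18.8]), (0.75, [351.2, -165.9, 19.3]), (0.6, [444.0, 7.7, 44.3])]
near_in [(0.72, [357.6, -50.7, 6.3])]
near_out [(0.88, [551.6, -15.3, 11.7])]
berth [(0.96, [456.2, -35.6, 8.1])]
collar [(0.76, [617.0, 28.8, 68.2]), (0.5, [354.7, -53.3, 6.6]), (0.34, [454.1, -32.2, -1.5])]
jaw_body [(0.66, [439.5, 15.0, 23.1])]
palm_knob [(0.67, [616.8, 25.8, 120.1])]
station [(0.6, [453.1, -33.2, -1.0])]
```

View pics/w1.png

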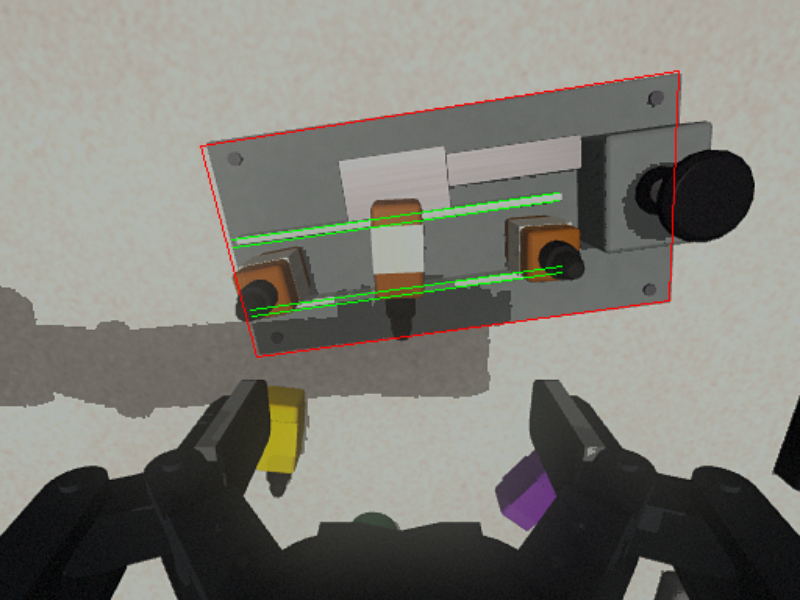

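The crop shows the amber bottle with a white label across the rails, base at (397,202) and bulb tip at (401,338). The station overlay fits to a few px, and the yellow (285,430) and purple (525,490) look-alikes are off the lane. Next I refine both poses by fitting.

```bash
cat >> h.py <<'E'
from scipy.optimize import minimize
def prism(pts3,par,c="wrist"):
    m=np.zeros((384*2,512*2),np.uint8);
    h=cv2.convexHull((proj(c,pts3,par)*2).astype(np.float32)).astype(np.int32);cv2.fillConvexPoly(m,h,1);return m
def cyl(r,z0,z1): 
    a=np.linspace(0,2*np.pi,24);return np.array([[r*np.cos(t),r*np.sin(t),z] for z in(z0,z1) for t in a])
BOX=np.array([[x,y,z] for x in(-18,18) for y in(-18,18) for z in(0,70)])
def fit(c,mask,par,pose,x0):
    M=cv2.resize(mask.astype(np.uint8),(1024,768),interpolation=0)
    def cost(v):
        R,t=pose(v);m=np.zeros_like(M)
        for P in(BOX,cyl(11.5,70,80),cyl(8,80,108)): m|=prism(P@R.T+t,par,c)
        return 1-(m&M).sum()/(m|M).sum()
    s=np.array([[4,0,0],[0,4,0],[0,0,.08]]);r=minimize(cost,x0,method="Nelder-Mead",options=dict(initial_simplex=np.vstack([x0,np.array(x0)+s]),maxfev=150));return r.x,1-r.fun
def lying(v):
    a=v[2];z=np.array([np.cos(a),np.sin(a),0]);y=np.array([0,0,1.]);return np.c_[np.cross(y,z),y,z],np.array([v[0],v[1],42.])
def standing(v):
    c,s=np.cos(v[2]),np.sin(v[2]);return np.array([[c,-s,0],[s,c,0],[0,0,1.]]),np.array([v[0],v[1],10.])
def station_fit(im,c,par,x0):
    g=cv2.GaussianBlur(cv2.cvtColor(im,cv2.COLOR_RGB2GRAY).astype(np.float32),(0,0),1.5)
    G=np.hypot(cv2.Sobel(g,5,1,0),cv2.Sobel(g,5,0,1))
    L=[]
    E=[((-75,-220,10),(105,-220,10)),((105,-220,10),(105,140,10)),((105,140,10),(-75,140,10)),((-75,140,10),(-75,-220,10))]
    E+=[((x,-125,24),(x,130,24)) for x in(-32,-26,26,32)]+[((32,-40,24),(78,-40,24)),((32,40,24),(78,40,24)),((78,-40,24),(78,40,24))]
    for a,b in E: L+=list(np.linspace(a,b,60))
    L=np.array(L)
    def cost(v):
        u=proj(c,st(L,v[:2],v[2]),par).astype(np.float32);return -np.minimum(cv2.remap(G,u[:,:1],u[:,1:],1),60).mean()
    s=np.array([[4,0,0],[0,4,0],[0,0,.02]]);r=minimize(cost,x0,method="Nelder-Mead",options=dict(initial_simplex=np.vstack([x0,np.array(x0)+s])));return r.x,r.fun
E
python3 - <<'E'
from h import *
par=arm.camera_params("wrist");im=np.load("w1.npy")
for x0 in([452,-36,.2],[455,-33,.19]): print("station",station_fit(im,"wrist",par,np.array(x0)))
pt=arm.camera_params("top");it=cv2.imread("pics/top0.png")[:,:,::-1].copy()
print("st top",station_fit(it,"top",pt,np.array([452,-36,.2])))
for n in("bottle","near_in","near_out"):
    for d in arm.regions_of("wrist",n)[:6]:
        m=d["region"];ys,xs=np.nonzero(m);print(n,round(d["p"],2),m.sum(),xs.mean().round(),ys.mean().round())
        w=ray("wrist",(xs.mean(),ys.mean()),42,par)
        if 400<w[0]<500 and abs(w[1]+36)<50: print(" lie",fit("wrist",m,par,lying,[444,7,-1.5]))
        elif abs(w[1]+36)<60 and w[0]<600: print(" std",fit("wrist",m,par,standing,[354 if w[0]<450 else 551,-53 if w[0]<450 else -16,.2]))
E
```

```text
station (array([ 4.50037638e+02, -4.19920771e+01,  1.83734184e-01]), np.float64(-52.97325897216797))
station (array([ 4.50029969e+02, -4.20533101e+01,  1.83520271e-01]), np.float64(-52.98970031738281))
st top (array([ 4.53300243e+02, -3.32310855e+01,  1.87031726e-01]), np.float64(-55.390926361083984))
bottle 0.68 2412 254.0 166.0
 lie (array([ 4.43056700e+02,  4.27592972e-01, -1.48827272e+00]), np.float64(0.9241775355265719))
bottle 0.61 1359 181.0 279.0
bottle 0.61 1182 336.0 315.0
near_in 0.8 1830 173.0 182.0
 std (array([ 3.55612655e+02, -5.98309906e+01,  2.60048200e-01]), np.float64(0.9050459855828983))
near_out 0.88 1771 347.0 159.0
 std (array([ 5.49099207e+02, -2.54488252e+01,  2.86440395e-01]), np.float64(0.8476201894257284))
```

```bash
python3 - <<'E'
from h import *
s=arm.read_state();print(s["time"],s["ee_pos"],s["orientation"],s["qvel"].round(3) if hasattr(s["qvel"],"round") else s["qvel"],np.round(s["q"],3))
par=arm.camera_params("wrist");im=arm.camera("wrist")
print("station",station_fit(im,"wrist",par,np.array([452,-36,.19])))
for d in arm.regions_of("wrist","bottle")[:4]:
    m=d["region"];ys,xs=np.nonzero(m);w=ray("wrist",(xs.mean(),ys.mean()),42,par)
    if 400<w[0]<500 and abs(w[1]+36)<50: print(" lie",fit("wrist",m,par,lying,[444,7,-1.5]))
is_=arm.camera("side");print("side",station_fit(is_,"side",arm.camera_params("side"),np.array([452,-36,.19])))
print(arm.read_state()["ee_pos"])
E
```

```text
4.5167 [446.80029381 -41.90910973 231.30215891] [ 2.16915935e+00  2.27238660e+00 -1.50481919e-04] [-0.003  0.002 -0.003 -0.     0.001 -0.001  0.001] [ 0.639  0.058 -0.661  1.977  0.04   1.119  0.008]
station (array([ 4.52518517e+02, -3.54087665e+01,  1.92520983e-01]), np.float64(-53.713932037353516))
 lie (array([444.67984597,   8.36878314,  -1.47034837]), np.float64(0.9375237732978319))
side (array([ 4.53883931e+02, -3.48550645e+01,  1.88645408e-01]), np.float64(-48.44089889526367))
[446.85470015 -41.63287569 231.28598029]
```

>>> move_arm(
  rows=[
    [[0, 0, 0], [0, -6.9, 0], 1],
    [[0, 0, 0], [0, -6.9, 0], 1],
    [[0, 0, 0], [0, -6.9, 0], 1],
    [[0, 0, 0], [0, -6.9, 0], 1],
    [[0, 0, 0], [0, -6.9, 0], 1],
    [[0, 0, 0], [0, -6.9, 0], 1],
    [[0, 0, 0], [0, -6.9, 0], 1],
    [[0, 0, 0], [0, -6.9, 0], 1],
    [[0, 0, 0], [0, 0, 0], 1],
  ],
)

```text
time: 5.42
ee_pos: [446.2, -38.2, 226.8]
orientation: [1.586, 1.685, -0.839]
ft_force: [0.3, 1.0, -0.9]
gripper_width: 85.4
grasp_force: 0.0
```

```bash
python3 - <<'E'
from h import *
s=arm.read_state();print(s["time"],s["ee_pos"],Ro.from_rotvec(s["orientation"]).as_matrix().round(3),np.round(s["q"],3))
E
```

```text
5.4167 [446.21776058 -38.18358084 226.81064326] [[-0.039  0.998  0.04 ]
 [ 0.57   0.055 -0.82 ]
 [-0.821 -0.009 -0.571]] [ 0.069  0.388 -0.787  2.038  0.921  1.672 -1.05 ]
```

>>> move_arm(
  rows=[
    [[0, 0, 0], [0, 6.9, 0], 1],
    [[0, 0, 0], [0, 6.9, 0], 1],
    [[0, 0, 0], [0, 6.9, 0], 1],
    [[0, 0, 0], [0, 6.9, 0], 1],
    [[0, 0, 0], [0, 6.9, 0], 1],
    [[0, 0, 0], [0, 6.9, 0], 1],
    [[0, 0, 0], [0, 6.9, 0], 1],
    [[0, 0, 0], [0, 6.9, 0], 1],
    [[0, 0, 0], [0, 0, -3.1], 1],
  ],
)

```text
time: 6.17
ee_pos: [448.0, -48.7, 233.3]
orientation: [2.117, 2.315, 0.008]
ft_force: [-0.9, -0.8, -0.4]
gripper_width: 85.4
grasp_force: 0.0
```

>>> move_arm(
  rows=[
    [[0, 0, 0], [0, 7, 0], 1],
    [[0, 0, 0], [0, 7, 0], 1],
    [[0, 0, 0], [0, 7, 0], 1],
    [[0, 0, 0], [0, 7, 0], 1],
    [[0, 0, 0], [0, 7, 0], 1],
    [[0, 0, 0], [0, 0, 0], 1],
    [[0, 0, 0], [0, 0, 0], 1],
    [[0, 0, 0], [0, 0, 0], 1],
  ],
)

```text
time: 6.83
ee_pos: [447.3, -41.3, 232.2]
orientation: [-1.767, -1.958, -0.557]
ft_force: [0.1, 0.1, 0.2]
gripper_width: 85.8
grasp_force: 0.0
```

```bash
cat >> h.py <<'E'
def rel(target):
    s=arm.read_state();R=Ro.from_rotvec(s["orientation"]);print("t",s["time"],"pos",np.round(s["ee_pos"],1),"q",np.round(s["q"],3));print(R.as_matrix().round(3));
    print("tool shift mm",R.inv().apply(np.array(target)-s["ee_pos"]).round(1))
E
python3 - <<'E'
from h import *
rel([455,-95.6,127.7]);rel([448.1,-27.1,29.4])
E
```

```text
t 6.8333 pos [447.3 -41.3 232.2] q [ 0.922  0.272 -0.633  1.898 -0.415  1.293  0.56 ]
[[-0.085  0.995 -0.056]
 [ 0.816  0.101  0.569]
 [ 0.571  0.003 -0.821]]
tool shift mm [-104.7    1.9   54.5]
t 6.8333 pos [447.3 -41.3 232.2] q [ 0.922  0.272 -0.633  1.898 -0.415  1.293  0.56 ]
[[-0.085  0.995 -0.056]
 [ 0.816  0.101  0.569]
 [ 0.571  0.003 -0.821]]
tool shift mm [-104.3    1.7  174.5]
```

>>> move_arm(
  rows=[
    [[-2.09, 0.03, 1.09], [0, 0, 0], 1],
    [[-2.09, 0.03, 1.09], [0, 0, 0], 1],
    [[-2.09, 0.03, 1.09], [0, 0, 0], 1],
    [[-2.09, 0.03, 1.09], [0, 0, 0], 1],
    [[-2.09, 0.03, 1.09], [0, 0, 0], 1],
    [[0, 0, 0], [0, 0, 0], 1],
    [[0, 0, 0], [0, 0, 0], 1],
    [[0, 0, 0], [0, 0, 0], 1],
    [[0, 0, 0], [0, 0, 0], 1],
  ],
)

```text
time: 7.58
ee_pos: [454.8, -94.4, 128.6]
orientation: [-1.764, -1.959, -0.557]
ft_force: [-0.3, 0.4, 0.8]
gripper_width: 85.6
grasp_force: 0.0
```

```bash
python3 - <<'E'
from h import *
rel([448.1,-27.1,29.4])
E
```

```text
t 7.5833 pos [454.8 -94.4 128.6] q [ 0.928  0.462 -0.578  1.914 -0.321  1.143  0.648]
[[-0.087  0.995 -0.057]
 [ 0.816  0.104  0.569]
 [ 0.572  0.003 -0.82 ]]
tool shift mm [ -1.3  -0.  120. ]
```

>>> move_arm(
  rows=[
    [[-0.1, 0, 1.7], [0, 0, 0], 1],
    [[0, 0, 1.7], [0, 0, 0], 1],
    [[0, 0, 1.7], [0, 0, 0], 1],
    [[0, 0, 1.7], [0, 0, 0], 1],
    [[0, 0, 1.7], [0, 0, 0], 1],
    [[0, 0, 1.3], [0, 0, 0], 1],
    [[0, 0, 1.2], [0, 0, 0], 1],
    [[0, 0, 1.0], [0, 0, 0], 1],
    [[0, 0, 0], [0, 0, 0], 1],
    [[0, 0, 0], [0, 0, 0], 1],
  ],
)

```text
time: 8.42
ee_pos: [447.4, -27.5, 28.4]
orientation: [-1.765, -1.956, -0.557]
ft_force: [-0.1, 1.3, 0.1]
gripper_width: 85.9
grasp_force: 0.0
```

```bash
python3 - <<'E'
from h import *
im=arm.camera("side");cv2.imwrite("pics/s2.png",cv2.resize(im[120:300,150:390,::-1],(800,600)))
rel([448.1,-27.1,29.4])
E
```

```text
t 8.4667 pos [447.7 -28.1  28.5] q [ 0.835  0.587 -0.589  2.045 -0.327  0.865  0.637]
[[-0.084  0.995 -0.057]
 [ 0.815  0.101  0.57 ]
 [ 0.573  0.001 -0.82 ]]
tool shift mm [ 1.2  0.5 -0.2]
```

View pics/s2.png

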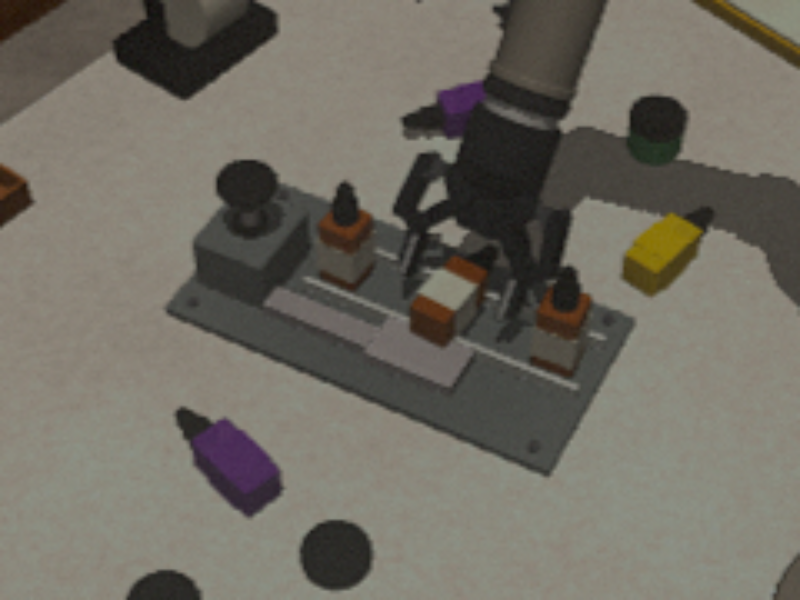

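The fingers straddle the bottle (430,300), clear of both neighbours at (345,240) and (560,320). I'll close the gripper.

>>> move_arm(
  rows=[
    [[0, 0, 0], [0, 0, 0], 0],
    [[0, 0, 0], [0, 0, 0], 0],
    [[0, 0, 0], [0, 0, 0], 0],
    [[0, 0, 0], [0, 0, 0], 0],
    [[0, 0, 0], [0, 0, 0], 0],
    [[0, 0, 0], [0, 0, 0], 0],
    [[0, 0, 0], [0, 0, 0], 0],
    [[0, 0, 0], [0, 0, 0], 0],
    [[0, 0, 0], [0, 0, 0], 0],
  ],
)

```text
time: 9.22
ee_pos: [447.2, -28.1, 28.1]
orientation: [-1.766, -1.954, -0.557]
ft_force: [-1.1, -2.8, 5.8]
gripper_width: 35.5
grasp_force: 61.0
```

>>> move_arm(
  rows=[
    [[0.4, 0, -0.58], [0, 0, 0], 0],
    [[0.8, 0, -1.15], [0, 0, 0], 0],
    [[0.8, 0, -1.15], [0, 0, 0], 0],
    [[0.8, 0, -1.15], [0, 0, 0], 0],
    [[0.8, 0, -1.15], [0, 0, 0], 0],
    [[0.8, 0, -1.15], [0, 0, 0], 0],
    [[0, 0, 0], [0, 0, 0], 0],
    [[0, 0, 0], [0, 0, 0], 0],
  ],
)

```text
time: 9.88
ee_pos: [447.1, -28.2, 104.9]
orientation: [-1.766, -1.956, -0.556]
ft_force: [0.5, -1.7, -1.2]
gripper_width: 35.4
grasp_force: 60.6
```

>>> move_arm(
  rows=[
    [[0, 0, 0], [0, -5, 0], 0],
    [[0, 0, 0], [0, -5, 0], 0],
    [[0, 0, 0], [0, -5, 0], 0],
    [[0, 0, 0], [0, -5, 0], 0],
    [[0, 0, 0], [0, -5, 0], 0],
    [[0, 0, 0], [0, -5, 0], 0],
    [[0, 0, 0], [0, -5, 0], 0],
    [[0, 0, 0], [0, -5, 0], 0],
    [[0, 0, 0], [0, -5, 0], 0],
  ],
)

```text
time: 10.63
ee_pos: [446.4, -28.0, 104.4]
orientation: [2.013, 2.229, -0.181]
ft_force: [-1.5, -0.4, -1.6]
gripper_width: 35.2
grasp_force: 60.4
```

>>> move_arm(
  rows=[
    [[0, 0, 0], [0, -5, 0], 0],
    [[0, 0, 0], [0, -5, 0], 0],
    [[0, 0, 0], [0, -5, 0], 0],
    [[0, 0, 0], [0, -5, 0], 0],
    [[0, 0, 0], [0, -5, 0], 0],
    [[0, 0, 0], [0, -5, 0], 0],
    [[0, 0, 0], [0, -5, 0], 0],
    [[0, 0, 0], [0, -5, 0], 0],
    [[0, 0, 0], [0, -5, 0], 0],
  ],
)

```text
time: 11.38
ee_pos: [446.6, -27.4, 103.8]
orientation: [1.542, 1.711, -0.807]
ft_force: [0.2, 0.5, -1.6]
gripper_width: 35.2
grasp_force: 60.5
```

>>> move_arm(
  rows=[
    [[0, 0, 0], [0, 0, 0], 0],
    [[0, 0, 0], [0, 0, 0], 0],
    [[0, 0, 0], [0, 0, 0], 0],
    [[0, 0, 0], [0, 0, 0], 0],
  ],
)

```text
time: 11.72
ee_pos: [447.0, -29.0, 105.5]
orientation: [1.548, 1.71, -0.804]
ft_force: [-0.2, 0.8, -1.1]
gripper_width: 35.5
grasp_force: 60.5
```

```bash
python3 - <<'E'
from h import *
rel([453,-34.8,66])
im=arm.camera("side");cv2.imwrite("pics/s3.png",cv2.resize(im[120:300,150:390,::-1],(800,600)))
for c in("side","wrist"):
    if c=="wrist": arm.camera(c)
    print(c,[(round(d["p"],2),np.round(d["at"]).tolist()) for d in arm.spot_point(c,"bottle")[:4]])
E
```

```text
t 11.7167 pos [447.  -29.  105.5] q [-0.257  0.53  -0.434  2.121  0.958  1.428 -1.219]
[[-0.056  0.995  0.082]
 [ 0.572  0.099 -0.815]
 [-0.819  0.001 -0.574]]
tool shift mm [28.7  5.4 27.8]
side [(0.91, [352.0, -173.0, 21.0]), (0.88, [570.0, -284.0, 18.0]), (0.67, [447.0, 207.0, 15.0]), (0.6, [451.0, -17.0, 70.0])]
wrist [(0.89, [446.0, -21.0, 68.0]), (0.83, [566.0, -283.0, 16.0]), (0.75, [350.0, -169.0, 20.0])]
```

View pics/s3.png

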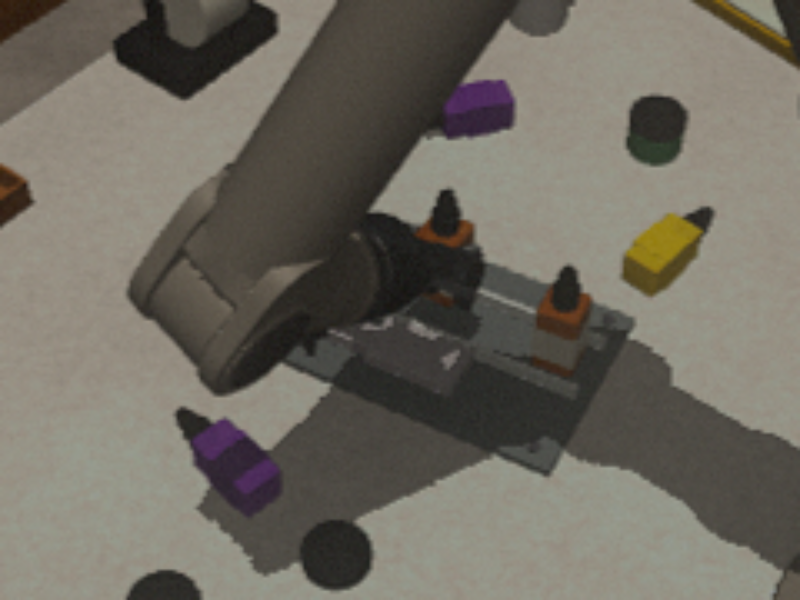

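```bash
python3 - <<'E'
from h import *
R0=Ro.from_rotvec([-1.766,-1.954,-.557]);p0=np.array([447.2,-28.1,28.1])
b=R0.inv().apply(np.array([444.6,7.8,42])-p0);a=R0.inv().apply([np.cos(-1.47),np.sin(-1.47),0]);print("base in tool",b.round(1),"axis",a.round(3))
b[1]=0
s=arm.read_state();R=Ro.from_rotvec(s["orientation"]);p=np.array(s["ee_pos"])
print("base now",(p+R.apply(b)).round(1),"axis now",R.apply(a).round(3))
dR=Ro.from_rotvec([0,0,.091]);R2=dR*R;print("turn tool deg",np.degrees((R.inv()*R2).as_rotvec()).round(2),R2.as_matrix().round(3))
for z in(20,10):
    pt=np.array([453,-34.8,z])-R2.apply(b);print("TCP target",pt.round(1),"shift in turned tool",R2.inv().apply(pt-p).round(1),"world",(pt-p).round(1))
par=arm.camera_params("wrist");im=arm.camera("wrist");cv2.imwrite("pics/w3.png",cv2.resize(im[:,:,::-1],(800,600)))
E
```

```text
base in tool [37.4  1.   9.2] axis [-0.819 -0.    -0.573]
base now [445.9 -14.9  69.7] axis now [-0.002 -0.001  1.   ]
turn tool deg [-4.27  0.01 -2.99] [[-0.108  0.982  0.156]
 [ 0.564  0.19  -0.804]
 [-0.819  0.002 -0.574]]
TCP target [455.6 -48.5  56. ] shift in turned tool [28.6  4.4 45.7] world [  8.4 -19.8 -49.7]
TCP target [455.6 -48.5  46. ] shift in turned tool [36.8  4.4 51.4] world [  8.4 -19.8 -59.7]
```

View pics/w3.png

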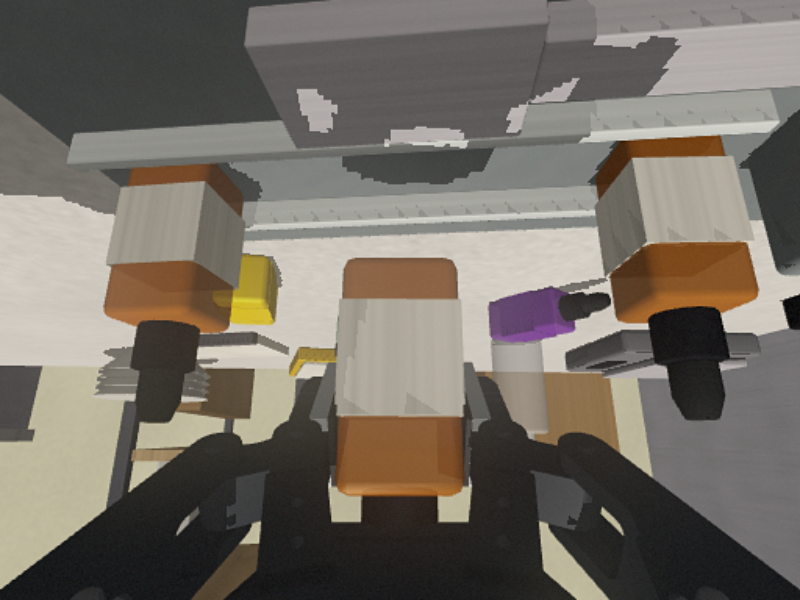

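The bottle is upright in the grip at (400,380), vertical in the picture. The berth is empty with the jaw behind it at (420,140), and both neighbours are standing at (165,260) and (680,220). I'll align the yaw and lower.

>>> move_arm(
  rows=[
    [[0, 0, 0], [-4.27, 0, -2.99], 0],
    [[0.35, 0.06, 0.545], [0, 0, 0], 0],
    [[0.35, 0.06, 0.545], [0, 0, 0], 0],
    [[0.35, 0.06, 0.545], [0, 0, 0], 0],
    [[0.35, 0.06, 0.545], [0, 0, 0], 0],
    [[0.35, 0.06, 0.545], [0, 0, 0], 0],
    [[0.35, 0.06, 0.545], [0, 0, 0], 0],
    [[0.35, 0.06, 0.545], [0, 0, 0], 0],
    [[0.35, 0.06, 0.545], [0, 0, 0], 0],
    [[0, 0, 0], [0, 0, 0], 0],
  ],
)

```text
time: 12.8
ee_pos: [455.0, -47.3, 55.8]
orientation: [1.457, 1.768, -0.761]
ft_force: [0.1, -0.8, -1.5]
gripper_width: 35.3
grasp_force: 60.5
```

>>> move_arm(
  rows=[
    [[0, 0, 0], [0, 0, 0], 0],
    [[0, 0, 0], [0, 0, 0], 0],
    [[0, 0, 0], [0, 0, 0], 0],
  ],
)

```text
time: 13.05
ee_pos: [455.7, -46.2, 57.2]
orientation: [1.457, 1.768, -0.757]
ft_force: [-0.5, -0.4, -0.9]
gripper_width: 35.1
grasp_force: 60.5
```

```bash
python3 - <<'E'
from h import *
rel([455.6,-47.5,46])
par=arm.camera_params("wrist");im=arm.camera("wrist");v=im[:,:,::-1].copy()
s=arm.read_state();R=Ro.from_rotvec(s["orientation"]);p=np.array(s["ee_pos"]);print("base",(p+R.apply([37.4,0,9.2])).round(1),"axis",R.apply([-.819,0,-.573]).round(3),s["ft_force"])
print([(round(d["p"],2),np.round(d["at"]).tolist()) for d in arm.spot_point("wrist","bottle")[:2]])
o=(453,-34.8);y=.19
for x in(-26,26):
    a=proj("wrist",st([[x,-125,24],[x,130,24]],o,y),par);cv2.line(v,*[tuple(int(i) for i in q) for q in a],(0,255,0),1)
a=proj("wrist",st([[18,-18,22],[18,18,22],[-18,18,22],[-18,-18,22]],o,y),par).astype(np.int32);cv2.polylines(v,[a],True,(0,0,255),1)
cv2.imwrite("pics/w4.png",cv2.resize(v,(800,600)))
E
```

```text
t 13.05 pos [455.7 -46.2  57.2] q [-0.255  0.604 -0.412  2.182  1.092  1.336 -1.29 ]
[[-0.109  0.982  0.157]
 [ 0.563  0.191 -0.804]
 [-0.819  0.001 -0.574]]
tool shift mm [ 8.4 -0.3  7.5]
base [453.  -32.5  21.3] axis [-0.001 -0.001  1.   ] [ 0.69995506  0.42379457 -0.95534124]
[(0.92, [568.0, -285.0, 18.0]), (0.82, [349.0, -169.0, 18.0])]
```

View pics/w4.png

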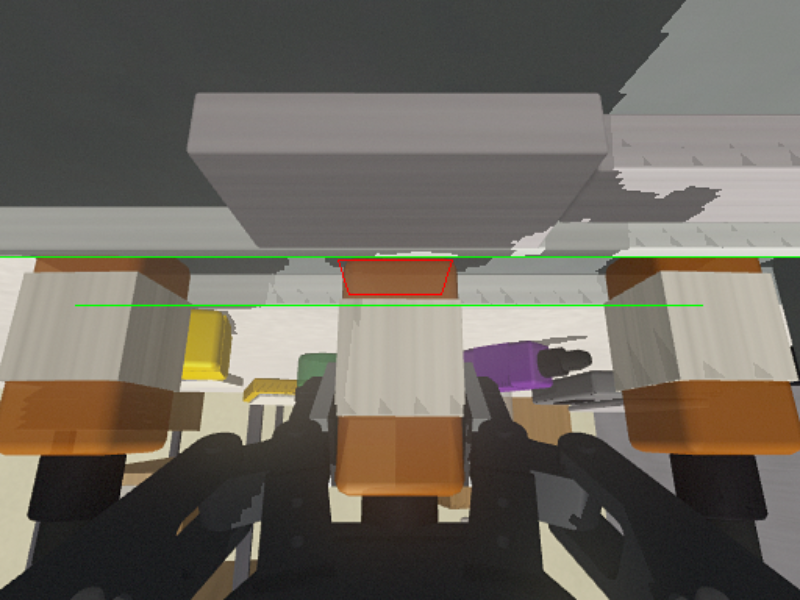

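The bottle hangs just over the berth: base outline at (398,275) matches the model square within about 1 mm and is centred on the jaw (398). I'll lower it to the floor.

>>> move_arm(
  rows=[
    [[0.19, 0, 0.23], [0, 0, 0], 0],
    [[0.19, 0, 0.2], [0, 0, 0], 0],
    [[0.19, 0, 0.18], [0, 0, 0], 0],
    [[0.15, 0, 0.14], [0, 0, 0], 0],
    [[0.08, 0, 0.06], [0, 0, 0], 0],
    [[0, 0, 0], [0, 0, 0], 0],
    [[0, 0, 0], [0, 0, 0], 0],
    [[0, 0, 0], [0, 0, 0], 0],
  ],
)

```text
time: 13.82
ee_pos: [455.9, -48.7, 46.9]
orientation: [1.455, 1.765, -0.76]
ft_force: [-0.5, 1.8, 6.2]
gripper_width: 35.2
grasp_force: 61.3
```

```bash
python3 - <<'E'
from h import *
s=arm.read_state();R=Ro.from_rotvec(s["orientation"]);p=np.array(s["ee_pos"]);print("base",(p+R.apply([37.4,0,9.2])).round(1),"axis",R.apply([-.819,0,-.573]).round(3),s["ft_force"],s["moment"])
E
```

```text
base [453.3 -35.2  11. ] axis [-0.001  0.003  1.   ] [-0.48103708  1.76515257  6.1780182 ] [ 0.1476627   0.3017165  -0.21685749]
```

>>> move_arm(
  rows=[
    [[0, 0, 0], [0, 0, 0], 0.5],
    [[0, 0, 0], [0, 0, 0], 0.55],
    [[0, 0, 0], [0, 0, 0], 0.6],
    [[0, 0, 0], [0, 0, 0], 0.7],
    [[0, 0, 0], [0, 0, 0], 0.7],
    [[0, 0, 0], [0, 0, 0], 0.7],
  ],
)

```text
time: 14.32
ee_pos: [455.9, -48.5, 45.7]
orientation: [1.457, 1.768, -0.758]
ft_force: [0.6, 0.1, -0.3]
gripper_width: 59.7
grasp_force: 0.0
```

```bash
python3 - <<'E'
from h import *
rel([455.6,-47.5,46])
im=arm.camera("wrist");cv2.imwrite("pics/w5.png",cv2.resize(im[:,:,::-1],(800,600)))
E
```

```text
t 14.3167 pos [455.9 -48.5  45.7] q [-0.256  0.628 -0.405  2.184  1.107  1.325 -1.311]
[[-0.11   0.982  0.157]
 [ 0.563  0.191 -0.804]
 [-0.819 -0.    -0.573]]
tool shift mm [ 0.4 -0.1 -1. ]
```

View pics/w5.png

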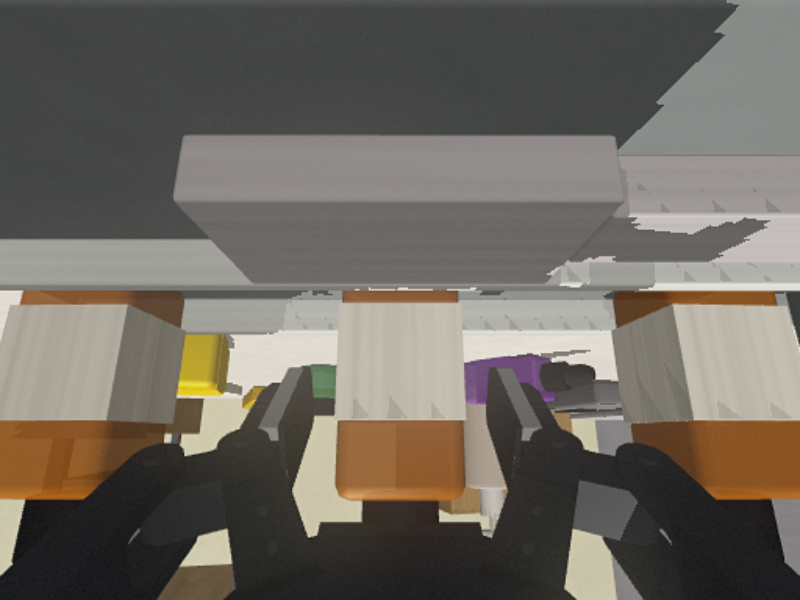

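The bottle stands free and straight between the open fingers at (400,400). Now I retreat along the tool axis.

>>> move_arm(
  rows=[
    [[0, 0, -0.8], [0, 0, 0], 0.7],
    [[0, 0, -1.5], [0, 0, 0], 0.7],
    [[0, 0, -1.7], [0, 0, 0], 0.7],
    [[0, 0, -2], [0, 0, 0], 0.7],
    [[0, 0, -2], [0, 0, 0], 0.7],
    [[0, 0, -2], [0, 0, 0], 0.7],
    [[0, 0, -2], [0, 0, 0], 0.7],
    [[0, 0, -2], [0, 0, 0], 0.7],
    [[-1, 0, -2], [0, 0, 0], 0.7],
    [[-1, 0, -2], [0, 0, 0], 0.7],
  ],
)

```text
time: 15.2
ee_pos: [429.2, 86.3, 166.2]
orientation: [1.455, 1.77, -0.759]
ft_force: [0.3, 1.9, -0.1]
gripper_width: 59.6
grasp_force: 0.0
```

>>> move_arm(
  rows=[
    [[0, 0, 0], [0, 6.9, 0], 0.4],
    [[0, 0, 0], [0, 6.9, 0], 0],
    [[0, 0, 0], [0, 6.9, 0], 0],
    [[0, 0, 0], [0, 6.9, 0], 0],
    [[0, 0, 0], [0, 6.9, 0], 0],
    [[0, 0, 0], [0, 6.9, 0], 0],
    [[0, 0, 0], [0, 6.9, 0], 0],
    [[0, 0, 0], [0, 6.7, 0], 0],
    [[0, 0, 0], [0, 0, 0], 0],
    [[0, 0, 0], [0, 0, 0], 0],
  ],
)

```text
time: 16.03
ee_pos: [429.8, 83.3, 165.6]
orientation: [2.003, 2.419, -0.002]
ft_force: [0.4, -0.5, 0.5]
gripper_width: -0.1
grasp_force: 0.0
```

```bash
python3 - <<'E'
from h import *
rel([620,28,170])
par=arm.camera_params("wrist");arm.camera("wrist");arm.camera("top")
for c in("wrist","top"):
  for t in("palm_knob","collar","bottle","near_in","near_out"):
    print(c,t,[(round(d["p"],2),np.round(d["at"]).tolist()) for d in arm.spot_point(c,t)[:4]])
E
```

```text
t 16.0333 pos [429.8  83.3 165.6] q [ 0.22   0.108 -0.541  2.084  0.069  0.967 -0.17 ]
[[-0.187  0.982 -0.   ]
 [ 0.982  0.187 -0.002]
 [-0.002 -0.    -1.   ]]
tool shift mm [-89.8 176.6  -4.3]
wrist palm_knob [(0.85, [619.0, 25.0, 124.0])]
wrist collar [(0.85, [619.0, 29.0, 68.0])]
wrist bottle [(0.61, [446.0, 200.0, 14.0])]
wrist near_in [(0.92, [359.0, -54.0, 5.0])]
wrist near_out [(0.91, [551.0, -16.0, 13.0])]
top palm_knob [(0.49, [620.0, 28.0, 117.0])]
top collar [(0.86, [621.0, 28.0, 71.0])]
top bottle [(0.79, [570.0, -283.0, 14.0]), (0.69, [624.0, 28.0, 69.0]), (0.6, [352.0, -166.0, 17.0]), (0.51, [444.0, 198.0, 14.0])]
top near_in [(0.29, [378.0, 201.0, -1.0]), (0.21, [622.0, 26.0, 69.0])]
top near_out [(0.65, [550.0, -18.0, 13.0])]
```

>>> move_arm(
  rows=[
    [[-1.12, 2.2, 0], [0, 0, 0], 0],
    [[-1.12, 2.2, 0], [0, 0, 0], 0],
    [[-1.12, 2.2, 0], [0, 0, 0], 0],
    [[-1.12, 2.2, 0], [0, 0, 0], 0],
    [[-1.12, 2.2, 0], [0, 0, 0], 0],
    [[-1.12, 2.2, 0], [0, 0, 0], 0],
    [[-1.12, 2.2, 0], [0, 0, 0], 0],
    [[-1.14, 2.26, 0], [0, 0, 0], 0],
    [[0, 0, 1], [0, 0, 0], 0],
    [[0, 0, 1], [0, 0, 0], 0],
  ],
)

```text
time: 17.47
ee_pos: [621.5, 30.1, 144.9]
orientation: [2.0, 2.422, 0.001]
ft_force: [-0.9, 1.1, 0.1]
gripper_width: -0.2
grasp_force: 0.0
```

>>> move_arm(
  rows=[
    [[0, 0, 1], [0, 0, 0], 0],
    [[0, 0, 0], [0, 0, 0], 0],
    [[0, 0, 0], [0, 0, 0], 0],
    [[0, 0, 0], [0, 0, 0], 0],
    [[0, 0, 0], [0, 0, 0], 0],
  ],
)

```text
time: 17.88
ee_pos: [620.4, 30.9, 136.1]
orientation: [1.997, 2.424, 0.001]
ft_force: [-0.7, -0.5, 0.8]
gripper_width: -0.0
grasp_force: 0.0
```

```bash
python3 - <<'E'
from h import *
rel([620,28,121])
for c in("side","wrist"):
    par=arm.camera_params(c);im=arm.camera(c);np.save(c+"6.npy",im)
    if c=="side": cv2.imwrite("pics/s6.png",cv2.resize(im[130:290,190:403,::-1],(800,600),interpolation=cv2.INTER_CUBIC))
    for t in("palm_knob","bottle","near_out","near_in"): print(c,t,[(round(d["p"],2),np.round(d["at"]).tolist()) for d in arm.spot_point(c,t)[:4]])
E
```

```text
t 17.8833 pos [620.4  30.9 136.1] q [ 0.222  0.461 -0.451  1.702  0.228  1.031 -0.114]
[[-0.192  0.981  0.001]
 [ 0.981  0.192 -0.   ]
 [-0.     0.001 -1.   ]]
tool shift mm [-2.8 -1.  15.1]
side palm_knob [(0.6, [441.0, 19.0, 23.0]), (0.56, [624.0, 31.0, 117.0])]
side bottle [(0.88, [573.0, -286.0, 18.0]), (0.77, [446.0, 204.0, 17.0]), (0.66, [456.0, -36.0, 13.0])]
side near_out [(0.95, [554.0, -18.0, 9.0])]
side near_in []
wrist palm_knob [(0.86, [620.0, 28.0, 123.0])]
wrist bottle [(0.75, [453.0, -37.0, 12.0])]
wrist near_out [(0.58, [554.0, -17.0, 13.0])]
wrist near_in []
```

View pics/s6.png

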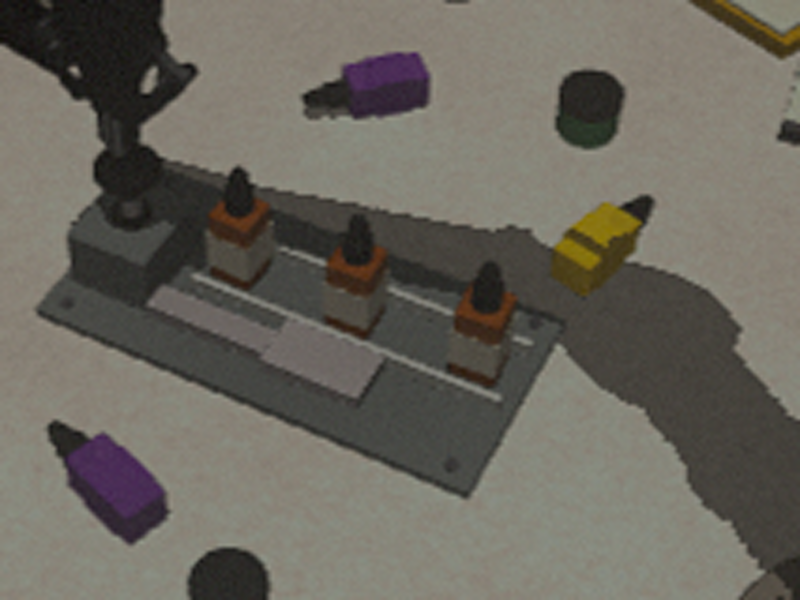

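All three bottles stand in a row in the lane, with the fallen one now at (355,275) in front of the jaw. The shut fingertips are above the knob (128,165). Next I approach the knob and find the contact height.

>>> move_arm(
  rows=[
    [[-0.28, -0.1, 0.5], [0, 0, 0], 0],
    [[0, 0, 0.6], [0, 0, 0], 0],
    [[0, 0, 0.3], [0, 0, 0], 0],
    [[0, 0, 0], [0, 0, 0], 0],
    [[0, 0, 0], [0, 0, 0], 0],
    [[0, 0, 0], [0, 0, 0], 0],
  ],
)

```text
time: 18.88
ee_pos: [619.9, 27.8, 121.3]
orientation: [-1.998, -2.424, -0.0]
ft_force: [-0.3, -0.3, -0.3]
gripper_width: 0.3
grasp_force: 0.0
```

>>> move_arm(
  rows=[
    [[0, 0, 0.1], [0, 0, 0], 0],
    [[0, 0, 0], [0, 0, 0], 0],
    [[0, 0, 0], [0, 0, 0], 0],
  ],
)

```text
time: 19.13
ee_pos: [619.9, 27.8, 120.4]
orientation: [1.998, 2.425, -0.0]
ft_force: [-0.2, 1.1, 0.2]
gripper_width: -0.1
grasp_force: 0.0
```

>>> move_arm(
  rows=[
    [[0, 0, 0.1], [0, 0, 0], 0],
    [[0, 0, 0], [0, 0, 0], 0],
    [[0, 0, 0], [0, 0, 0], 0],
  ],
)

```text
time: 19.38
ee_pos: [620.1, 27.7, 119.9]
orientation: [1.998, 2.424, 0.0]
ft_force: [-1.0, 0.1, 2.8]
gripper_width: -0.4
grasp_force: 1.5
```

>>> move_arm(
  rows=[
    [[0, 0, 0.1], [0, 0, 0], 0],
    [[0, 0, 0], [0, 0, 0], 0],
    [[0, 0, 0], [0, 0, 0], 0],
  ],
)

```text
time: 19.63
ee_pos: [620.1, 27.8, 118.6]
orientation: [1.998, 2.424, 0.0]
ft_force: [-0.8, 0.3, 3.7]
gripper_width: -0.2
grasp_force: 1.7
```

>>> move_arm(
  rows=[
    [[0, 0, 0.1], [0, 0, 0], 0],
    [[0, 0, 0], [0, 0, 0], 0],
    [[0, 0, 0], [0, 0, 0], 0],
  ],
)

```text
time: 19.88
ee_pos: [620.1, 27.8, 117.5]
orientation: [1.998, 2.424, 0.0]
ft_force: [0.1, 0.4, 4.4]
gripper_width: -0.0
grasp_force: 1.9
```

>>> move_arm(
  rows=[
    [[0, 0, 0.15], [0, 0, 0], 0],
    [[0, 0, 0.2], [0, 0, 0], 0],
    [[0, 0, 0.2], [0, 0, 0], 0],
    [[0, 0, 0.2], [0, 0, 0], 0],
    [[0, 0, 0.2], [0, 0, 0], 0],
    [[0, 0, 0.2], [0, 0, 0], 0],
    [[0, 0, 0], [0, 0, 0], 0],
    [[0, 0, 0], [0, 0, 0], 0],
  ],
)

```text
time: 20.55
ee_pos: [620.1, 27.8, 106.6]
orientation: [1.997, 2.424, 0.0]
ft_force: [-3.1, 0.3, 9.3]
gripper_width: 0.0
grasp_force: 4.4
```

>>> move_arm(
  rows=[
    [[0, 0, 0.15], [0, 0, 0], 0],
    [[0, 0, 0.15], [0, 0, 0], 0],
    [[0, 0, 0.15], [0, 0, 0], 0],
    [[0, 0, 0.1], [0, 0, 0], 0],
    [[0, 0, 0], [0, 0, 0], 0],
    [[0, 0, 0], [0, 0, 0], 0],
    [[0, 0, 0], [0, 0, 0], 0],
    [[0, 0, 0], [0, 0, 0], 0],
  ],
)

```text
time: 21.22
ee_pos: [620.1, 27.8, 101.9]
orientation: [1.997, 2.424, -0.0]
ft_force: [-4.1, -0.2, 12.3]
gripper_width: -0.1
grasp_force: 6.2
```

```bash
python3 - <<'E'
from h import *
z=[]
for i in range(6):
    im=arm.camera("side");s=arm.read_state();z.append(s["ee_pos"][2])
print(np.round(z,2),s["ee_pos"],s["ft_force"],s["time"])
o=(453,-34.8);C=st([[30,-175,70]],o,.19);print(C,proj("side",C),[(round(d["p"],2),np.round(d["at"]).tolist()) for d in arm.spot_point("side","palm_knob")[:2]],[(round(d["p"],2),np.round(d["at"]).tolist()) for d in arm.spot_point("side","bottle")[:4]])
u,v=proj("side",C)[0].astype(int)
a=np.load("side6.npy")[v-45:v+35,u-50:u+50,::-1];b=im[v-45:v+35,u-50:u+50,::-1]
f=lambda q:cv2.convertScaleAbs(cv2.resize(q,(400,320),interpolation=cv2.INTER_CUBIC),alpha=2.2)
w=arm.camera("wrist")
cv2.imwrite("pics/ring.png",np.vstack([np.hstack([f(a),f(b)]),cv2.resize(w[:,:,::-1],(373,280)) @np.eye(3) if 0 else np.hstack([cv2.resize(w[:,:,::-1],(373,280)),np.zeros((280,427,3),np.uint8)])]))
E
```

```text
[101.89 101.88 101.89 101.9  101.88 101.89] [620.13689022  27.78020046 101.88790509] [-2.68739796 -0.8037321  12.4560524 ] 21.5167
[[619.1849743   27.71043367  70.        ]] [[224.367204   185.92640489]] [(0.45, [620.0, 33.0, 101.0]), (0.41, [447.0, -28.0, 18.0])] [(0.93, [441.0, 204.0, 14.0]), (0.87, [351.0, -174.0, 16.0]), (0.76, [457.0, -43.0, 13.0]), (0.6, [571.0, -283.0, 19.0])]
```

View pics/ring.png

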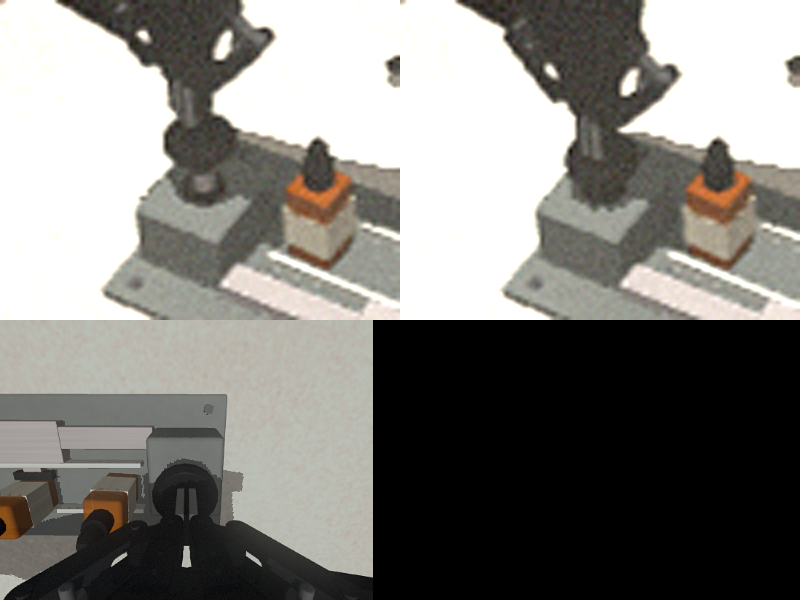

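The side crops show the knob lowered nearly onto the collar (right, 600,165) with near_out still standing. The ring itself cannot be resolved, so I rely on TCP height: rest contact was at 120.0, now 101.9. That leaves 1.9 mm to go.

>>> move_arm(
  rows=[
    [[0, 0, 0.1], [0, 0, 0], 0],
    [[0, 0, 0.09], [0, 0, 0], 0],
    [[0, 0, 0], [0, 0, 0], 0],
    [[0, 0, 0], [0, 0, 0], 0],
    [[0, 0, 0], [0, 0, 0], 0],
    [[0, 0, 0], [0, 0, 0], 0],
    [[0, 0, 0], [0, 0, 0], 0],
    [[0, 0, 0], [0, 0, 0], 0],
  ],
)

```text
time: 22.33
ee_pos: [620.1, 27.8, 100.2]
orientation: [1.998, 2.424, -0.0]
ft_force: [-4.7, -0.3, 13.6]
gripper_width: -0.1
grasp_force: 6.8
```

```bash
python3 - <<'E'
from h import *
par=arm.camera_params("side");im=arm.camera("side");s=arm.read_state();print(s["ee_pos"],s["ft_force"],s["time"])
for d in arm.regions_of("side","bottle")[:8]+arm.regions_of("side","near_in")[:2]+arm.regions_of("side","near_out")[:2]:
    ys,xs=np.nonzero(d["region"]);w=ray("side",(xs.mean(),ys.mean()),55,par)
    if abs(w[1]+36)<60 and 330<w[0]<580: print(round(d["p"],2),w.round(),fit("side",d["region"],par,standing,[w[0],w[1],.19]))
cv2.imwrite("pics/s7.png",cv2.resize(cv2.convertScaleAbs(im[130:290,190:403,::-1],alpha=1.5),(800,600),interpolation=cv2.INTER_CUBIC))
E
```

```text
[620.1532595   27.74644231 100.22809558] [-5.15394942 -0.58001138 13.76653083] 22.3833
0.93 [454. -46.  55.] (array([ 4.53009757e+02, -4.61977597e+01,  3.13676840e-01]), np.float64(0.829625610417797))
0.75 [354. -56.  55.] (array([ 3.54741381e+02, -5.97109677e+01,  2.90388810e-01]), np.float64(0.8669505055880787))
0.72 [549. -17.  55.] (array([ 5.48731106e+02, -1.84566258e+01,  1.76462215e-01]), np.float64(0.8985286656519533))
```

View pics/s7.png

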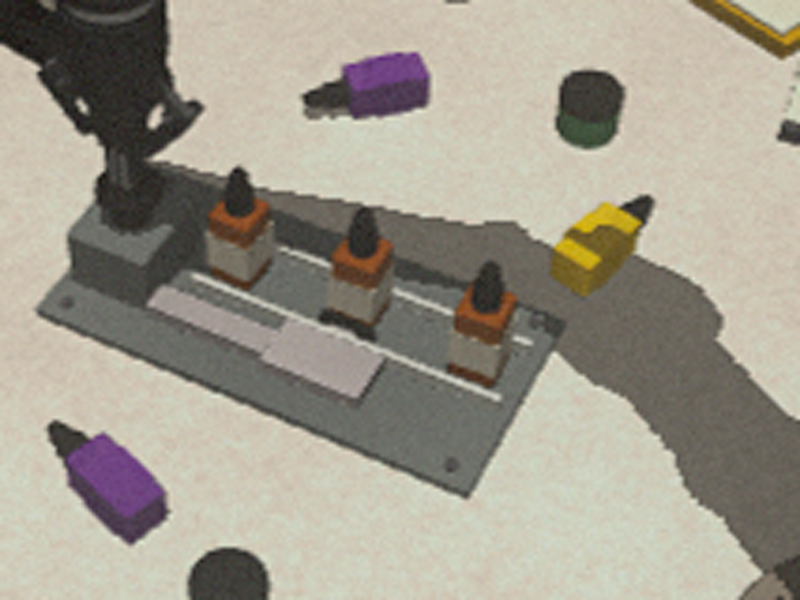

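The jaw pad (350,325) presses the upright bottle against the right rail, and the neighbours are unmoved. I'll add the last 0.2 mm and hand in.

>>> move_arm(
  rows=[
    [[0, 0, 0.03], [0, 0, 0], 0],
    [[0, 0, 0], [0, 0, 0], 0],
    [[0, 0, 0], [0, 0, 0], 0],
    [[0, 0, 0], [0, 0, 0], 0],
    [[0, 0, 0], [0, 0, 0], 0],
    [[0, 0, 0], [0, 0, 0], 0],
  ],
)

```text
time: 23.03
ee_pos: [620.2, 27.8, 100.0]
orientation: [1.998, 2.424, -0.0]
ft_force: [-4.1, 0.4, 13.8]
gripper_width: 0.0
grasp_force: 6.9
```

```bash
python3 - <<'E'
from rig import arm
print(arm.read_state()["ee_pos"],arm.sign_off())
E
```

```text
the job is handed in; nothing more can be done
[620.16846447  27.77931801  99.95838594] None
```

The job is handed in at 23 s: the bottle stands upright in the berth, clamped by the jaw, with the plunger held 20 mm down and the neighbours unmoved; I set the depth by tool height because the ring could not be resolved in the pictures.

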